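# Free the beacon from the left-hand clamp and stand it on its plinth

### The arm

A 7-joint arm with a two-finger parallel gripper is mounted at the origin on the work surface. World frame = base frame: x ahead of the robot, y to its left, z up, the work surface at z = 0. Lengths are in m, angles in rad, forces in N, time in s.
With the tool pointing down it reaches from about 0.425 to 0.875 m from the base axis. Payload 4.7 kg.
Tool frame: the origin (TCP) lies between the finger pads; the fingertips stand 19 mm ahead of it and the grasp point (between the pads) is the TCP; z points along the fingers, y is the direction in which the jaws open and shut (so a half turn about z gives the same grasp; the last joint's range is limited). The gripper opens to 87 mm and grips with 3 to 60 N. Pads are 19 mm wide; open, the fingers measure 117 mm over their backs; the gripper's body (75 mm by 190 mm) begins 51 mm behind the grasp point.
Start: joints at [1.338, 0.321, -0.07, 1.45, 0.023, 1.371, -0.057], TCP at [0.159, -0.63, 0.242] pointing down, gripper open.
Joint ranges: [-2.86, 2.86], [-0.3, 2.09], [-1.38, 1.24], [0.06, 2.45], [-1.56, 4.7], [0.09, 2.05], [-2.69, 2.69]. Speed limits (rad/s): [2.57, 2.57, 3.14, 3.14, 3.14, 3.14, 3.14].

### API

Orientations are given as a unit quaternion [w, x, y, z].
In Python, from rig import * gives the robot as it stands. Calls block until the motion is done:
- move_pose(position, orientation): joint-space move of the TCP to a pose.
- move_linear(position, max_speed=0.15, rotation=None): straight line of the TCP; rotation=None keeps the orientation; max_speed is the mean speed in m/s.
- move_j(angles): joint-space move.
- grip(opening): finger opening in m; the grip force is fixed at half the most; returns when the fingers have stopped.
- dwell(seconds).
- ik(position, orientation): joint angles nearest the present ones, or None.
- get_image(name): name is "side" or "top" or "wrist"; returns a dict with "pixels" (400x640x3 uint8, red, green, blue), "fov_y" (degrees; the focal length in pixels is half the picture's height over the tangent of half this angle, whatever the lens; pixels are square), "cx", "cy" (the principal point, pixels), "k1" (the pictures are not rectified: a ray, as slopes to the right and down, at radius r is drawn at 1 + k1 r^2 times it, then the intrinsics apply), "R" (3x3) and "t" (3): a world point X has camera coordinates R X + t. Camera axes: x right, y down, z forward; pixel columns grow to the right and rows downward; lengths in m; the calibration is good to about 2 mm. A picture is of the moment at which its call begins. There is no depth.
A pose or a line that the arm cannot do raises MotionError and nothing moves.
- hand_in(): hands the job in, once; it reports no verdict.
Readings, each from a call of its own:
- read_clock(): time.
- read_q(): joint angles.
- read_joint_vel(): joint speeds.
- read_joint_efforts(): joint torques, N m.
- read_position(): TCP position.
- read_eef_rot(): TCP orientation.
- read_wrist_force(): force on the tool from outside, world axes, zero at the start.
- read_ft_torque(): the same for the moment, N m.
- read_grip_width(): finger opening in m.
Only numpy, scipy, OpenCV 4.12 (cv2) and the standard library are available. Lean on these libraries where they do the work, as an engineer would, in place of code of your own. Each camera call takes 0.05 s, during which the arm holds its last target.

### The job

The tall beacon is held in the sloping clamp fixture by a steel claw over its foot. Loosen the clamp's wing nut until the claw is well clear of the foot (it has a left-hand thread, so it loosens clockwise), then take the beacon out and gently stand it upright on the round plinth of the practice course, its foot wholly on the plinth, and let go so that it stays standing still. Leave the little rover and the spare wheel where they are.

Things in the scene. Friction and masses are not known exactly. Their poses are not given: they have to be found in the camera images.
- fixture: Grey-painted clamp fixture fixed to the desk, 130 x 250 mm, origin at centre of underside, y along its width, z up. Its working face passes 65 mm above the origin; the face normal leans 25 deg from vertical towards -x (low edge on the robot's side). Nut on the -y half (y -70 mm), beacon on the +y half (y +62 mm). Only nut, beacon and two rods rise above 105 mm.
- nut (a joint): Turn of the steel wing nut about the face normal, rad; grows CLOCKWISE seen from above the face (left-hand thread: clockwise loosens). Starts at 0 to 0.2; -0.15 is hard tight, 2.1 fully loose. Each rad draws the claw 7.5 mm along the fixture's -y, off the foot; the claw is well clear from 1.25 on. Friction about 0.12 N m; it stays where left.
- wing (a point): On the wing nut's axis at mid-height of the wings, 50 mm above the face. The wing is a flat bar 50 mm long, 11 thick, 32 high. The frame turns with the nut: x along the length, y across the thickness, z along the face normal (outward). At joint 0 the length stands 0.75 rad anticlockwise of the face's uphill direction. The claw plate's top is 29 mm below this point.
- beacon_head (a point): Centre of the beacon's head, a drum 44 mm in diameter, 45 high; z is the beacon's axis, foot to head. Beacon 150 mm tall: foot disc 34 mm dia x 10, stem 14 mm dia, head at the top. 0.2 to 0.37 kg, centre of mass near 110 mm up: it topples if left leaning over 8 deg. It starts along the face normal, its head resting on two thin rods downhill (they end 114 mm above the face).
- beacon_foot (a point): Centre of the underside of the beacon's foot, 127.5 mm below the head's centre along the axis; z is the beacon's axis. At the start the foot sits in a ring 6 mm high on the face and stays put when unclamped; it comes out straight along its axis.
- foot_rest (a point): Point on the sloping face where the centre of the beacon's foot rests at the start.
- plinth_top (a point): Centre of the top of the round plinth, a plywood disc 80 mm in diameter and 12 mm high, fixed to the desk; the look-alike square plinth (76 mm) is not the place.
- square_plinth: Square plywood plinth, 76 x 76 x 12 mm, fixed; not to be used. Origin at the centre of its underside.
- rover: Small four-wheeled robot, 116 x 96 x 60 mm, loose; origin under its centre. Bystander.
- spare_wheel: Rubber wheel lying flat, 60 mm diameter, 24 mm high, loose; origin under its centre. Bystander.

How it is judged:
On the way, in this order (a step that is already met when the one before it is completed fails the run):
1. the wing nut is loosened (turned clockwise past 1.1 rad) with the beacon still in its place (value of joint nut above 1.1 rad and distance between beacon_foot and foot_rest below 0.012 m), for 0.2 s.
2. the beacon is lifted out, its foot more than 60 mm from its place on the fixture (distance between beacon_foot and foot_rest above 0.06 m), for 0.1 s.
At the end, for the whole second after the job is handed in: The beacon stands free and still on the round plinth: foot centre within 23 mm of the plinth's centre (wholly on it), underside within 4 mm of the plinth's top, axis within 0.06 rad of vertical; the nut is still loosened (above 1.0 rad) (horizontal distance between beacon_foot and plinth_top below 0.023 m and z of beacon_foot in the frame of plinth_top between -0.004 and 0.004 m and angle between beacon_foot's own z axis and vertical below 0.06 rad and linear speed of beacon below 0.01 m/s and angular speed of beacon below 0.08 rad/s and value of joint nut above 1 rad); the robot touches nothing.
It fails at once if the beacon is banged or pressed onto the plinth with more than 50 N (contact force between beacon and round_plinth above 50 N).
It fails at once if the rover is moved more than 30 mm (distance of rover from where it was at the start of the episode above 0.03 m).
It fails at once if the spare wheel is moved more than 30 mm (distance of spare_wheel from where it was at the start of the episode above 0.03 m).
It also fails if it takes over 64 s, if anything falls off the work surface, if the arm or the gripper's body presses on something with over 40 N, if the wrist force passes 120 N, or if a joint passes its speed limit or range.

## Working session

There is one attempt and no reset: what is moved stays moved. The work goes in short steps, each a Python script; the robot and the scene stay as the last script left them, time stands still between calls to the robot, and variables do not carry over. Pictures are saved under pics/ and viewed, and the job is handed in when it is done.

```bash
mkdir -p pics; ls
python3 - <<'E'
from rig import *
import cv2,numpy as np
for n in ["side","top","wrist"]:
    im=get_image(n); cv2.imwrite(f"pics/{n}0.png",im["pixels"][:,:,::-1])
    print(n,im["fov_y"],im["cx"],im["cy"],im["k1"],np.round(im["R"],4).tolist(),np.round(im["t"],4).tolist())
print(read_clock(),read_position(),read_eef_rot())
E
```

```text
pics
side 55.69367140223879 319.2897690012874 198.89781474851114 -0.051097555996028526 [[-0.9548, -0.2971, 0.0101], [-0.2115, 0.6553, -0.7252], [0.2088, -0.6945, -0.6885]] [0.5256, 0.2012, 0.9035]
top 47.36492757644159 312.3670743909628 197.15483726576858 0.0011902973792375714 [[-0.0793, -0.9969, -0.0015], [-0.9718, 0.0776, -0.2228], [0.2222, -0.0162, -0.9749]] [0.0261, 0.5905, 1.2566]
wrist 71.47032003201959 318.8116142079129 197.62366072609737 -0.04934989643543339 [[0.2447, -0.9696, -0.0015], [-0.9281, -0.2347, 0.289], [-0.2805, -0.0694, -0.9573]] [-0.649, -0.036, 0.3914]
0.15 [ 0.15865416 -0.62994959  0.24070066] [-7.20800173e-04  9.92394492e-01  1.23096036e-01 -1.37219470e-04]
```

View pics/side0.png

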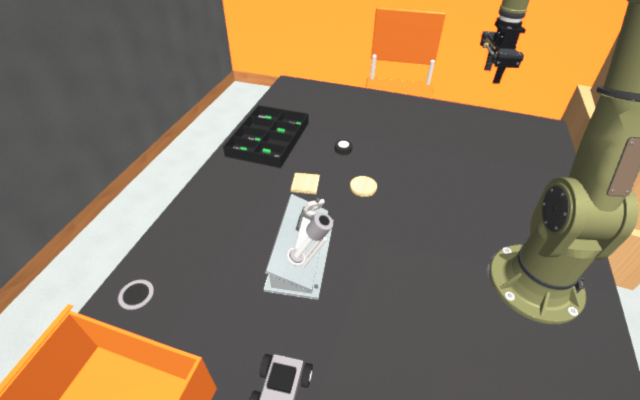

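View pics/top0.png

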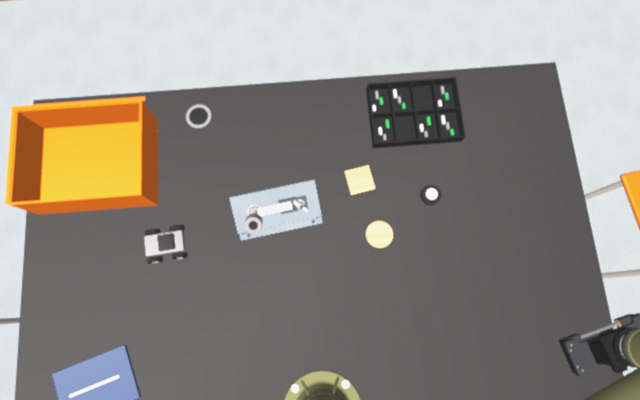

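View pics/wrist0.png

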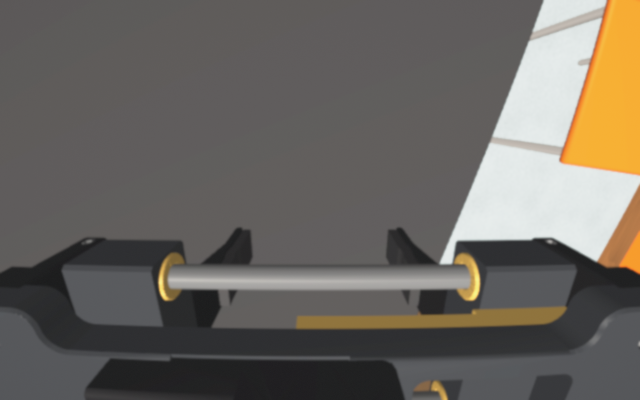

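```bash
python3 - <<'E'
import cv2
a=cv2.imread("pics/top0.png")[160:260,215:405]; b=cv2.imread("pics/side0.png")[165:305,250:390]
cv2.imwrite("pics/topz.png",cv2.resize(a,None,fx=4,fy=4,interpolation=cv2.INTER_CUBIC))
cv2.imwrite("pics/sidez.png",cv2.resize(b,None,fx=4,fy=4,interpolation=cv2.INTER_CUBIC))
E
cat > h.py <<'E'
from rig import *
import cv2, numpy as np
from scipy.spatial.transform import Rotation as Ro
def cam(n):
    im=get_image(n); im["f"]=200/np.tan(np.radians(im["fov_y"])/2); im["R"]=np.array(im["R"]);im["t"]=np.array(im["t"]);return im
def ray(c,u,v):
    d=np.array([(u-c["cx"])/c["f"],(v-c["cy"])/c["f"]]); s=d.copy()
    for _ in range(20): s=d/(1+c["k1"]*(s@s))
    R=c["R"]; o=-R.T@c["t"]; w=R.T@np.array([s[0],s[1],1]); return o,w/np.linalg.norm(w)
def onz(c,u,v,z):
    o,w=ray(c,u,v); return o+w*(z-o[2])/w[2]
def tri(rays):
    A=np.zeros((3,3));b=np.zeros(3)
    for o,w in rays:
        P=np.eye(3)-np.outer(w,w);A+=P;b+=P@o
    X=np.linalg.solve(A,b); return X,[np.linalg.norm((np.eye(3)-np.outer(w,w))@(X-o)) for o,w in rays]
def proj(c,X):
    p=c["R"]@np.asarray(X)+c["t"]; s=p[:2]/p[2]; s=s*(1+c["k1"]*(s@s)); return np.array([c["cx"],c["cy"]])+c["f"]*s
def quat(R):
    q=Ro.from_matrix(R).as_quat(); return [q[3],q[0],q[1],q[2]]
def zoom(c,n,u0,u1,v0,v1,k):
    cv2.imwrite(f"pics/{n}.png",cv2.resize(c["pixels"][v0:v1,u0:u1,::-1],None,fx=k,fy=k,interpolation=cv2.INTER_CUBIC))
E
```

```text
(no output)
```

View pics/topz.png

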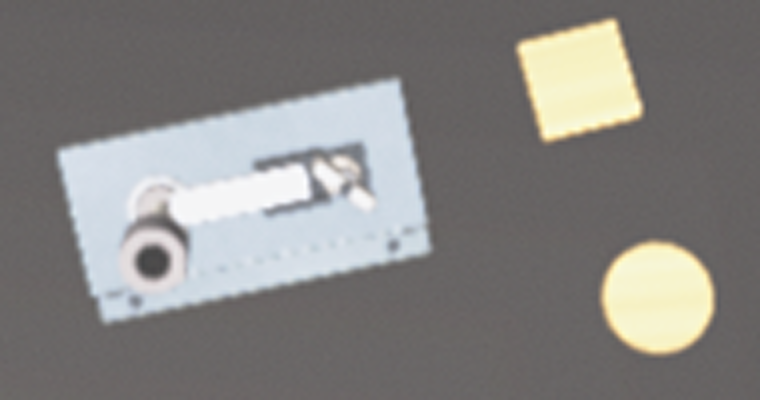

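View pics/sidez.png

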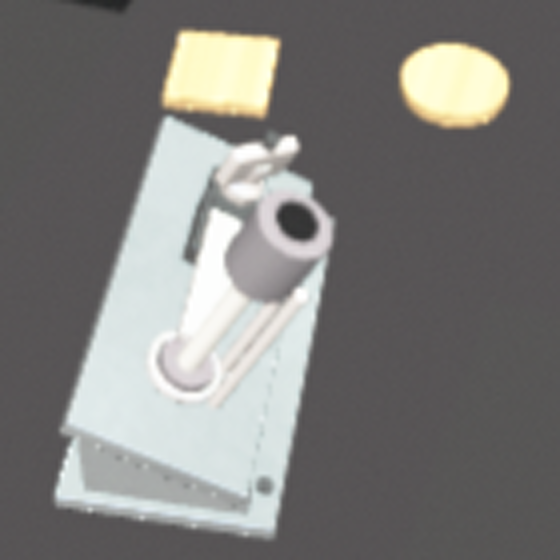

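Run:
```python
from h import *
T=cam("top");S=cam("side")
t=lambda x,y:ray(T,215+x/4-.375,160+y/4-.375)
s=lambda x,y:ray(S,250+x/4-.375,165+y/4-.375)
P={}
for n,a,b in [("headtop",(152,262),(298,221)),("baseLowL",(103,323),(275,530)),("hiL",(58,150),(66,431)),("hiR",(400,78),(168,118)),("ring",(155,203),(187,366)),("roundtop",(658,297),(455,81)),
 ("wingend1",(370,205),(292,146)),("wingend2",(318,160),(228,188))]:
    X,e=tri([t(*a),s(*b)]);P[n]=X;print(n,X.round(4),np.round(e,4))
l=onz(T,215+103/4-.375,160+323/4-.375,.008);r=onz(T,215+431/4-.375,160+251/4-.375,.008)
print("base low",l,r,np.linalg.norm(l-r),"yaw",np.arctan2(-(l-r)[0],(l-r)[1]))
d=P["hiL"]-P["hiR"];print(np.linalg.norm(d),"yaw",np.arctan2(-d[0],d[1]))
# plinths by mask
hsv=cv2.cvtColor(T["pixels"],cv2.COLOR_RGB2HSV);m=cv2.inRange(hsv,(18,50,180),(40,255,255));m[:,:330]=0;m[:160]=0
for C,im,nm,mm in [(T,T["pixels"],"top",None),(S,S["pixels"],"side",None)]:
    h=cv2.cvtColor(im,cv2.COLOR_RGB2HSV);m=cv2.inRange(h,(15,30,180),(42,255,255));
    for c in cv2.findContours(m,cv2.RETR_EXTERNAL,cv2.CHAIN_APPROX_NONE)[0]:
        A=cv2.contourArea(c)
        if 200<A<1500:
            x,y=c[:,0].mean(0);M=cv2.moments(c);cx,cy=M["m10"]/A,M["m01"]/A
            print(nm,A,cx,cy,onz(C,cx,cy,.012 if nm=="top" else .009).round(4),cv2.fitEllipse(c))
```

```text
headtop [0.4989 0.14   0.1994] [0.0003 0.0003]
baseLowL [0.4899 0.2017 0.0079] [0.0001 0.0001]
hiL [0.6065 0.2181 0.0762] [0.0012 0.0012]
hiR [ 0.6392 -0.0316  0.0803] [0.0012 0.0012]
ring [0.5619 0.1511 0.0699] [0.0026 0.0026]
roundtop [ 0.4766 -0.2115  0.0059] [0.0001 0.0001]
wingend1 [ 0.5434 -0.0025  0.1089] [0.0003 0.0003]
wingend2 [0.5778 0.0313 0.0951] [0.0033 0.0033]
base low [0.48983529 0.20171185 0.008     ] [ 0.52442559 -0.0456113   0.008     ] 0.24973031561533596 yaw 0.13895736446674153
0.2518696842110405 yaw 0.13030933798389438
top 353.5 311.7958510136728 381.48703441772744 [0.0815 0.0213 0.012 ] ((310.50726318359375, 384.3961181640625), (18.647113800048828, 48.70868682861328), 64.1995620727539)
top 570.0 378.90906432748534 233.96081871345027 [ 0.4757 -0.2099  0.012 ] ((378.9064636230469, 233.96180725097656), (26.607139587402344, 27.351015090942383), 123.32880401611328)
top 438.0 633.1076864535768 189.32724505327243 [ 0.55  -0.993  0.012] ((632.6261596679688, 186.7150421142578), (14.82201862335205, 57.418827056884766), 169.97853088378906)
top 621.0 359.4621578099839 179.65619967793882 [ 0.6463 -0.1694  0.012 ] ((359.47601318359375, 179.6133575439453), (28.71482276916504, 29.84929847717285), 120.20550537109375)
side 438.0 589.3622526636225 204.06430745814305 [-0.1834 -0.3329  0.009 ] ((597.6124267578125, 200.9307098388672), (27.384592056274414, 54.4265251159668), 95.09065246582031)
side 416.0 363.12259615384613 185.7832532051282 [ 0.4758 -0.2036  0.009 ] ((363.1370849609375, 185.802734375), (19.980697631835938, 26.64264678955078), 99.51930236816406)
side 464.0 304.91056034482756 182.8042385057471 [ 0.6467 -0.1626  0.009 ] ((304.9539489746094, 182.84425354003906), (21.40548324584961, 30.00214958190918), 86.95284271240234)
```

```bash
cat >> h.py <<'E'
YAW=.137; O=np.array([.5715,.0870,0]); 
RZ=Ro.from_euler('z',YAW).as_matrix(); c25,s25=np.cos(np.radians(25)),np.sin(np.radians(25))
U=RZ@[c25,0,s25];V=RZ@[0,1,0];N=RZ@[-s25,0,c25]
FOOT=O+RZ@[0,.062,.065]; NUT=O+RZ@[0,-.070,.065]; WING=NUT+.05*N
def toolR(ydir,z): 
    z=np.asarray(z);y=np.asarray(ydir);return np.column_stack([np.cross(y,z),y,z])
def wingR(q,sgn=1):
    a=.75-q; e=np.cos(a)*U+np.sin(a)*V; return toolR(sgn*np.cross(N,e),-N)
E
python3 - <<'E'
from h import *
print("pred: headtop",FOOT+.15*N,"wing",WING,"foot",FOOT)
T=cam("top");S=cam("side")
for C,nm,(u0,v0) in [(T,"top",(215,160)),(S,"side",(250,165))]:
  p=lambda X:((proj(C,X)-[u0,v0])*4+1.5).round()
  print(nm,"headtop",p(FOOT+.15*N),"foot",p(FOOT))
  for q in (0,.1,.2):
    a=.75-q;e=np.cos(a)*U+np.sin(a)*V
    print(q,"wing top ends",p(WING+.016*N+.025*e),p(WING+.016*N-.025*e))
for s in (1,-1):
  for q in (.15,.9,1.3,1.75):
    j=ik(list(WING+.003*N),quat(wingR(q,s)));print(s,q,None if j is None else np.round(j,3))
for yd in (V,-V,U,-U):
    j=ik(list(FOOT+.1345*N),quat(toolR(yd,-N)));print("head",None if j is None else np.round(j,3))
E
```

```text
pred: headtop [0.50023379 0.13976141 0.20094617] wing [0.56012711 0.01477    0.11031539] foot [0.56303255 0.14841907 0.065     ]
top headtop [152. 260.] foot [160. 206.]
0 wing top ends [315. 168.] [374. 208.]
0.1 wing top ends [318. 165.] [372. 211.]
0.2 wing top ends [320. 162.] [370. 213.]
side headtop [295. 218.] foot [183. 366.]
0 wing top ends [237. 148.] [300. 135.]
0.1 wing top ends [236. 145.] [302. 138.]
0.2 wing top ends [234. 142.] [304. 141.]
1 0.15 [-0.912 -0.087  0.847  2.218  0.056  0.546  2.214]
1 0.9 [ 0.642 -0.009 -0.682  2.172 -0.089  0.543  1.583]
1 1.3 [ 0.644 -0.009 -0.684  2.172 -0.089  0.543  1.183]
1 1.75 [ 0.656 -0.009 -0.696  2.172 -0.089  0.544  0.733]
-1 0.15 [ 0.967  0.    -1.001  2.165 -0.084  0.544 -0.805]
-1 0.9 [ 1.002e+00  2.000e-03 -1.035e+00  2.164e+00 -8.300e-02  5.440e-01
 -1.555e+00]
-1 1.3 [ 9.890e-01  1.000e-03 -1.022e+00  2.165e+00 -8.300e-02  5.440e-01
 -1.955e+00]
-1 1.75 [ 0.967  0.    -1.     2.165 -0.084  0.544 -2.405]
head [ 0.215 -0.205 -0.541  2.16  -0.03   0.729  1.387]
head [ 0.588 -0.259 -0.853  2.152 -0.194  0.735 -1.608]
head [ 0.518 -0.244 -0.797  2.153 -0.156  0.732 -0.071]
head [-1.143 -0.299  0.657  2.198  0.449  0.807  2.556]
```

Run:
```python
from h import *
print(read_q())
j=ik(list(WING+.12*N),quat(wingR(.9)));print(np.round(j,3))
for d in (.12,.09):
  for q in (.1,.9): print(d,q,ik(list(WING+d*N),quat(wingR(q))))
if j is not None:
    j=list(j); j[6]+=.8; assert j[6]<2.65
    move_j(j); print(read_position()-WING-.12*N,read_clock())
    T=cam("wrist");S=cam("side")
    zoom(T,"w1",0,640,0,400,1.25); zoom(S,"s1",220,420,100,300,3)
```

```text
[ 1.33806643  0.3211936  -0.07009404  1.45073289  0.02260559  1.37081015
 -0.05691243]
[ 0.062 -0.263 -0.086  2.161 -0.096  0.81   1.582]
0.12 0.1 [-0.39235596 -0.29775091  0.29864467  2.17402321  0.08952973  0.81775661
  2.22401248]
0.12 0.9 [ 0.06217422 -0.26307131 -0.08640566  2.1612713  -0.09554787  0.81041409
  1.58226632]
0.09 0.1 [-0.5881904  -0.26864858  0.47921593  2.19363418  0.15442805  0.75462751
  2.1719    ]
0.09 0.9 [ 0.41910646 -0.21137504 -0.40875681  2.16480369 -0.208789    0.74679772
  1.68092952]
[ 0.00021866 -0.00056229  0.0001683 ] 2.9333
```

View pics/w1.png

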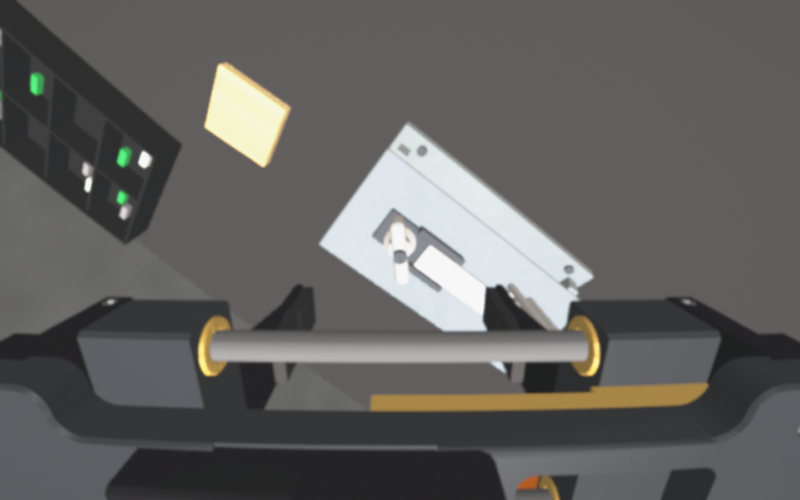

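View pics/s1.png

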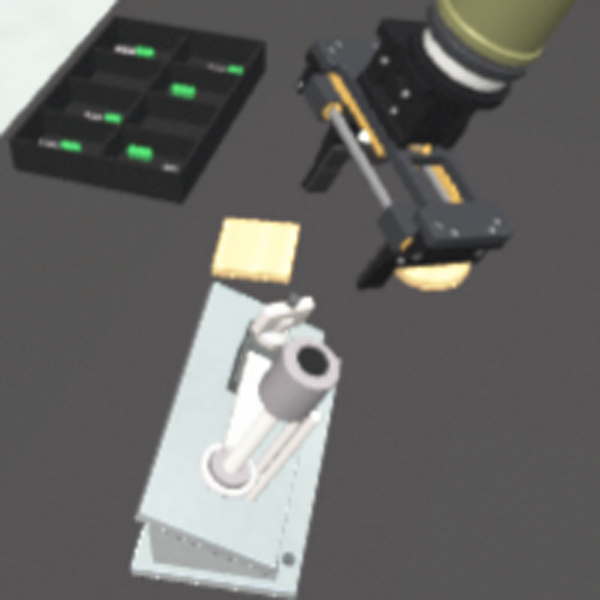

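Run:
```python
from h import *
C=cam("wrist")
for q in (0,.1,.2):
    a=.75-q;e=np.cos(a)*U+np.sin(a)*V
    for h in (.016,-.016): print(q,h,*[(proj(C,WING+h*N+k*e)*1.25).round(1) for k in (-.025,0,.025)])
print("foot ring, base corners", [(proj(C,O+RZ@[x,y,z])*1.25).round(0) for x,y,z in [(-.065,-.125,.008),(-.065,.125,.008)]])
print((read_position()-WING-.12*N),np.round(Ro.from_matrix(wingR(.1).T@Ro.from_quat(np.roll(read_eef_rot(),-1)).as_matrix()).as_rotvec(),4))
zoom(C,"w2",270,370,150,240,8)
```

```text
0 0.016 [395.4 221.1] [398.8 253.6] [402.  284.3]
0 -0.016 [395.7 212.6] [398.8 241.9] [401.7 269.8]
0.1 0.016 [398.8 220.9] [398.8 253.6] [398.8 284.5]
0.1 -0.016 [398.8 212.5] [398.8 241.9] [398.8 269.9]
0.2 0.016 [402.2 221.1] [398.8 253.6] [395.6 284.3]
0.2 -0.016 [401.8 212.6] [398.8 241.9] [395.9 269.8]
foot ring, base corners [array([406., 121.]), array([593., 274.])]
[ 1.42501272e-04 -5.18620511e-04  2.80996420e-05] [0.0003 0.0003 0.001 ]
```

View pics/w2.png

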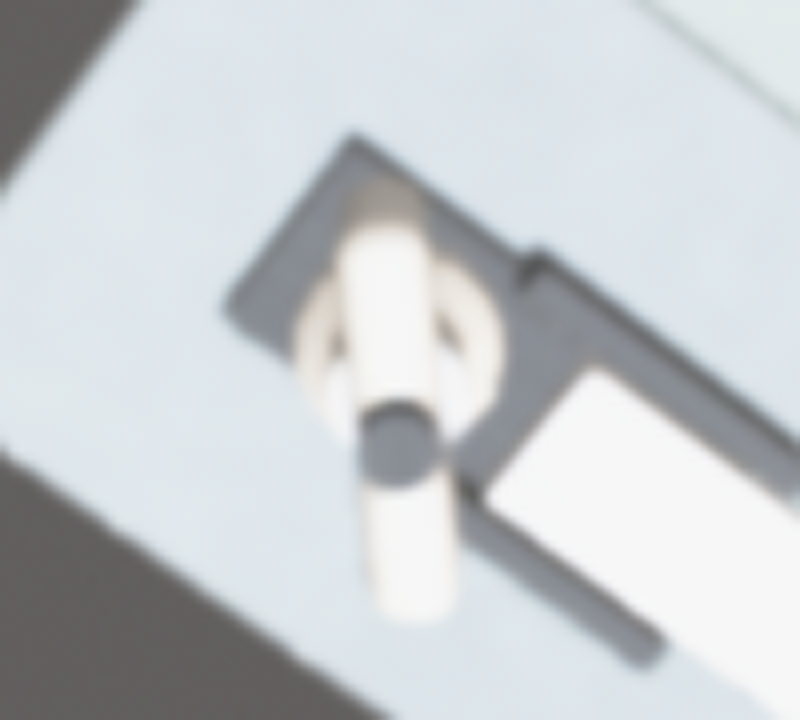

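Run:
```python
from h import *
grip(.045)
move_linear(list(WING+.06*N),.12,quat(wingR(.03))); print(np.round(read_q(),3))
move_linear(list(WING+.003*N),.06,quat(wingR(.03))); print(np.round(read_q(),3),read_wrist_force(),read_clock())
C=cam("wrist"); zoom(C,"w3",0,640,0,400,1.25); zoom(cam("side"),"s3",220,420,100,300,3)
```

```text
[ 0.047 -0.149 -0.086  2.185 -0.086  0.672  2.442]
[ 0.042 -0.026 -0.091  2.19  -0.076  0.543  2.434] [0.1786327  0.54891596 0.68502841] 5.7917
```

View pics/w3.png

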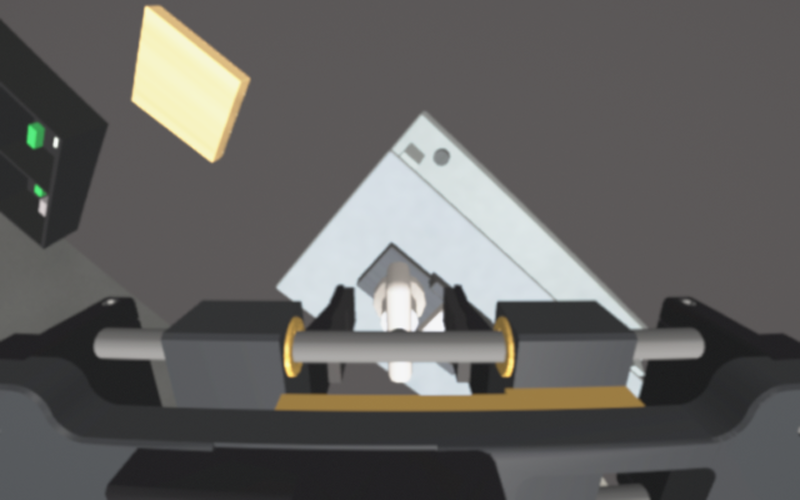

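View pics/s3.png

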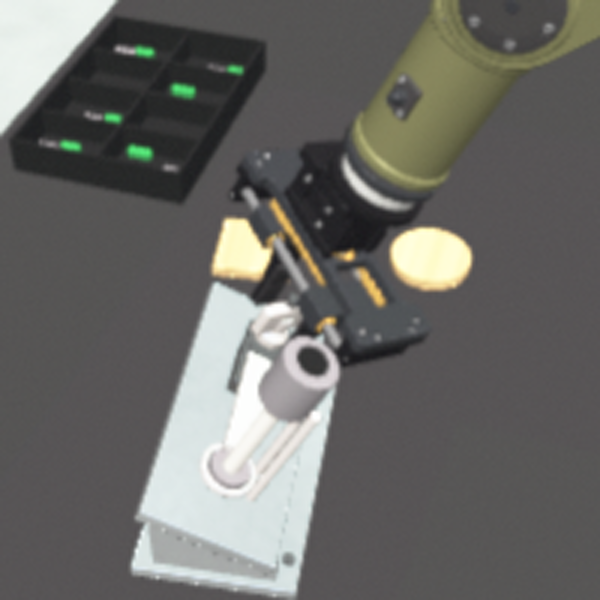

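Run:
```python
from h import *
grip(0.0); print("w",read_grip_width(),np.round(read_wrist_force(),1),np.round(read_ft_torque(),2))
j0=np.array(read_q())
for d in (.2,.4,.6,.8,1.0,1.2,1.4,1.57):
    j=j0.copy(); j[6]-=d; move_j(list(j)); print(d,round(read_clock(),2),np.round(read_wrist_force(),1),np.round(read_ft_torque(),2),round(read_grip_width(),4),(read_position()-WING).round(4))
    if np.linalg.norm(read_wrist_force())>40: break
C=cam("wrist"); zoom(C,"w4",0,640,0,400,1.25); zoom(cam("side"),"s4",220,420,100,300,3)
```

```text
w 0.01613376911650323 [-0.4 -0.7  2.3] [-0.07  0.43  0.03]
0.2 6.82 [-1.2  0.6  1.5] [0.19 0.55 0.04] 0.0165 [-0.0013 -0.0001  0.0029]
0.4 7.12 [-2.7  2.   2.4] [0.33 0.67 0.13] 0.0163 [-0.0014  0.      0.0028]
0.6 7.43 [-4.1  3.1  4.2] [0.6  0.93 0.2 ] 0.0164 [-0.0014  0.0002  0.0028]
0.8 7.74 [-3.8  3.   3.3] [0.74 0.88 0.27] 0.016 [-0.0014  0.0005  0.0028]
1.0 8.05 [-4.1  3.6  3.2] [0.8  0.87 0.36] 0.0162 [-0.0014  0.0007  0.0028]
1.2 8.36 [-4.   4.8  2.6] [0.87 0.78 0.41] 0.0162 [-0.0014  0.0009  0.0029]
1.4 8.67 [-3.3  4.6  3.6] [0.97 0.74 0.4 ] 0.0165 [-0.0013  0.0011  0.003 ]
1.57 8.95 [-3.9  4.4  2.6] [1.   0.69 0.48] 0.016 [-0.0012  0.0013  0.003 ]
```

View pics/w4.png

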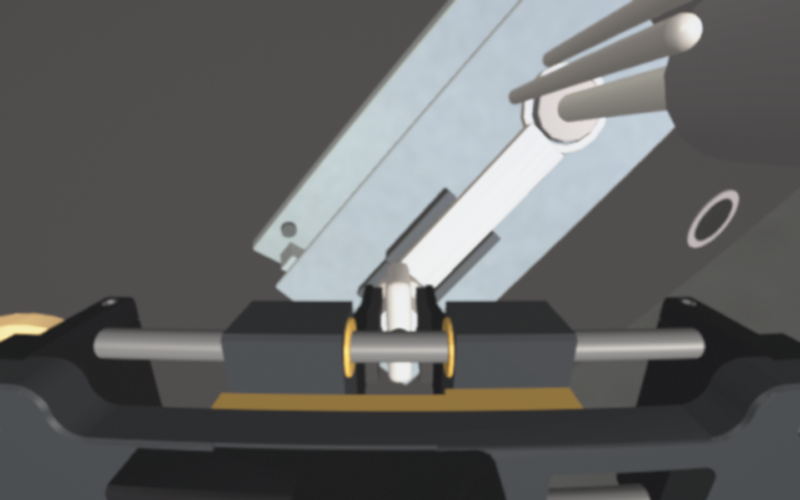

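View pics/s4.png

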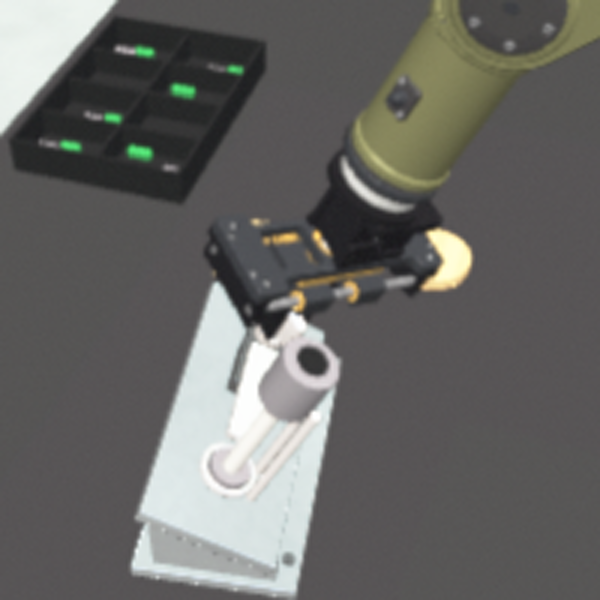

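Run:
```python
from h import *
grip(.05); p=np.array(read_position())
move_linear(list(p+.13*N),.15); print(read_clock(),np.round(read_q(),3))
C=cam("wrist"); zoom(C,"w5",0,640,0,400,1.25)
for q in (1.4,1.6,1.8):
    a=.75-q;e=np.cos(a)*U+np.sin(a)*V
    print(q,*[(proj(C,WING+.016*N+k*e)*1.25).round(1) for k in (-.025,0,.025)])
print(ik(list(FOOT+.225*N),quat(toolR(V,-N))),ik(list(FOOT+.135*N),quat(toolR(V,-N))))
```

```text
10.925 [ 0.06  -0.285 -0.082  2.155 -0.095  0.84   0.882]
1.4 [392.8 218.4] [399.3 249.1] [405.4 278.2]
1.6 [399.3 217.8] [399.3 249.1] [399.3 278.8]
1.8 [405.8 218.4] [399.3 249.1] [393.1 278.2]
None [-0.13428055 -0.19297811 -0.23192427  2.16983013  0.08091689  0.73605403
  1.28792366]
```

View pics/w5.png

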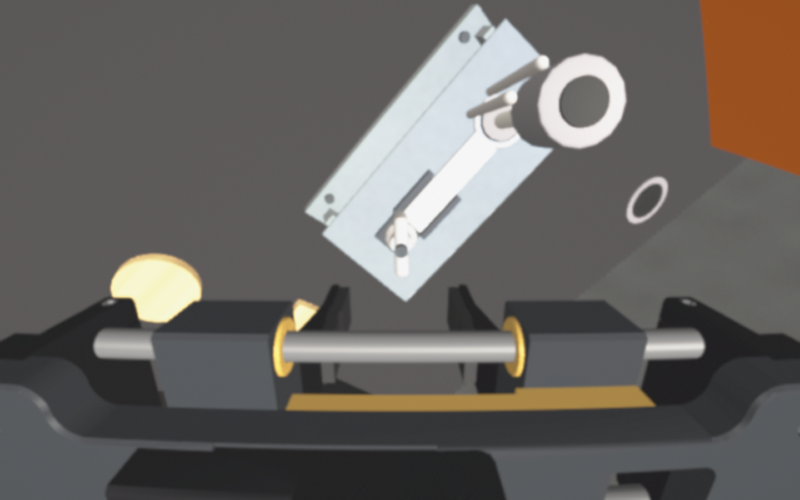

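Run:
```python
from h import *
for h in (.18,.19,.2,.21):
  print(h,[None if (j:=ik(list(FOOT+h*N),quat(toolR(y,-N)))) is None else np.round(j,2) for y in (V,-V)])
# refine head-top centre from wrist cam + saved estimates
C=cam("wrist"); print("headtop pred",proj(C,FOOT+.15*N)*1.25, "measured ~(583,101)")
o,w=ray(C,583/1.25,101/1.25); P=FOOT+.15*N; s=((P-o)@N)/(w@N); d=o+s*w-P; print("offset U,V mm",1e3*d@U,1e3*d@V)
P=np.array([.4757,-.2099,.147])
for yd in ([0,1,0],[.3,.95,0],[-.3,.95,0],[-.6,.8,0]):
  yd=np.array(yd)/np.linalg.norm(yd)
  for z in (.147,.25,.3): print(yd,z,None if (j:=ik([*P[:2],z],quat(toolR(yd,[0,0,-1])))) is None else np.round(j,2))
```

```text
0.18 [array([-0.1 , -0.28, -0.26,  2.15,  0.03,  0.84,  1.33]), array([-0.1 , -0.28, -0.26,  2.15,  0.03,  0.84, -1.81])]
0.19 [array([-0.09, -0.29, -0.26,  2.14,  0.02,  0.86,  1.34]), array([ 0.04, -0.3 , -0.37,  2.14, -0.03,  0.86, -1.76])]
0.2 [None, None]
0.21 [None, None]
headtop pred [581.36024315 103.63831554] measured ~(583,101)
offset U,V mm -0.3098044844210991 1.341766903754728
[0. 1. 0.] 0.147 [ 0.04  0.11  0.35  1.9  -0.04  1.13  1.97]
[0. 1. 0.] 0.25 [ 0.04  0.03  0.33  1.77 -0.01  1.34  1.95]
[0. 1. 0.] 0.3 [ 0.04  0.01  0.33  1.69 -0.    1.44  1.94]
[0.30113137 0.95358267 0.        ] 0.147 [ 0.07  0.11  0.32  1.9  -0.04  1.13  1.66]
[0.30113137 0.95358267 0.        ] 0.25 [ 0.07  0.03  0.3   1.77 -0.01  1.34  1.64]
[0.30113137 0.95358267 0.        ] 0.3 [ 0.07  0.01  0.3   1.69 -0.    1.44  1.63]
[-0.30113137  0.95358267  0.        ] 0.147 [-0.02  0.11  0.41  1.9  -0.05  1.13  2.29]
[-0.30113137  0.95358267  0.        ] 0.25 [-0.01  0.03  0.39  1.77 -0.01  1.34  2.25]
[-0.30113137  0.95358267  0.        ] 0.3 [-0.01  0.01  0.38  1.69 -0.    1.44  2.25]
[-0.6  0.8  0. ] 0.147 [-0.04  0.12  0.43  1.91 -0.05  1.13  2.63]
[-0.6  0.8  0. ] 0.25 [-0.05  0.03  0.43  1.77 -0.01  1.34  2.59]
[-0.6  0.8  0. ] 0.3 [-0.06  0.01  0.43  1.69 -0.    1.44  2.59]
```

Run:
```python
from h import *
grip(.087)
Q=quat(toolR(V,-N))
move_linear(list(FOOT+.188*N),.12,Q); print(read_clock(),(read_position()-FOOT-.188*N).round(4))
C=cam("wrist"); zoom(C,"w6",0,640,0,400,1.25); zoom(cam("side"),"s6",220,420,100,300,3)
print(proj(C,FOOT+.15*N)*1.25)
```

```text
Traceback (most recent call last):
rig.MotionError: the arm cannot follow that straight line within its joint ranges
```

Run:
```python
from h import *
Q=quat(toolR(V,-N))
move_pose(list(FOOT+.188*N),Q); print(read_clock(),(read_position()-FOOT-.188*N).round(4),np.round(read_q(),3),read_grip_width())
C=cam("wrist"); zoom(C,"w6",0,640,0,400,1.25); zoom(cam("side"),"s6",220,420,100,300,3)
print(proj(C,FOOT+.15*N)*1.25)
```

```text
12.5167 [-0.0001  0.0004  0.    ] [-0.091 -0.291 -0.264  2.142  0.025  0.855  1.335] 0.08706376415792517
[397.30759802 289.16568828]
```

View pics/w6.png

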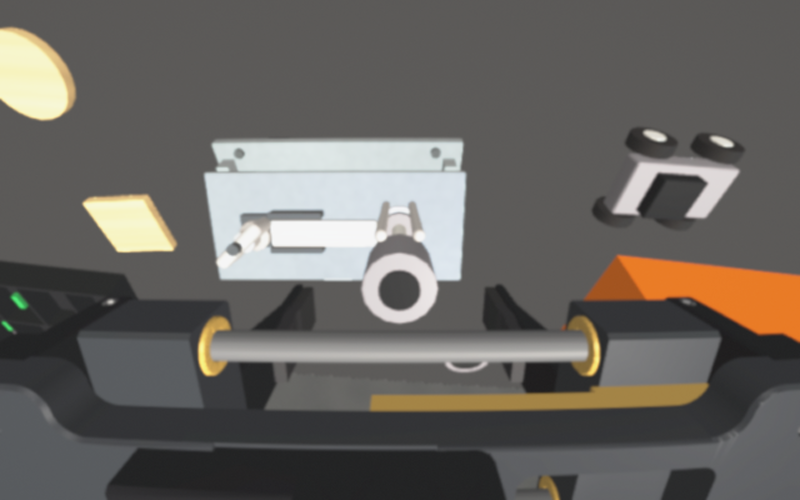

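View pics/s6.png

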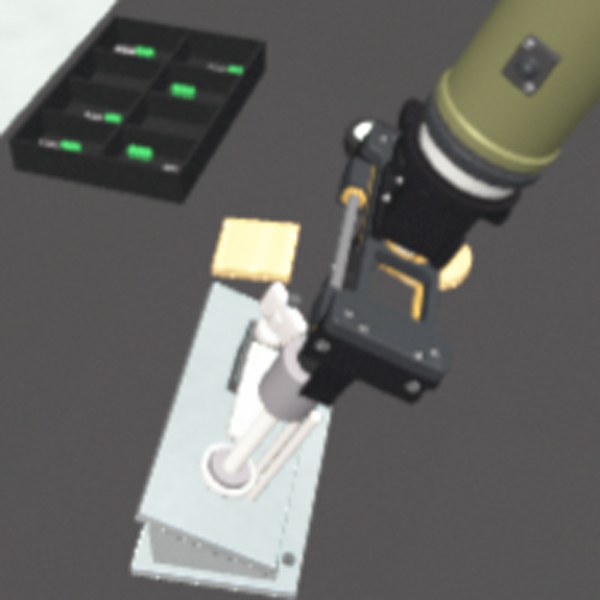

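Run:
```python
from h import *
move_linear(list(FOOT+.136*N),.08); print(read_clock(),(read_position()-FOOT-.136*N).round(4),np.round(read_wrist_force(),1))
grip(0.0); print(read_grip_width(),np.round(read_wrist_force(),1),np.round(read_ft_torque(),2))
move_linear(list(FOOT+.136*N+.02*N),.05); print(read_clock(),np.round(read_wrist_force(),1),np.round(read_ft_torque(),2),read_grip_width())
C=cam("wrist"); zoom(C,"w7",0,640,0,400,1.25); zoom(cam("side"),"s7",220,420,100,300,3)
```

```text
13.4167 [ 0.0002 -0.      0.0003] [ 1.  -0.3  0.3]
0.0429201030644116 [-0.4  1.1  1.2] [0.29 0.29 0.05]
14.7667 [ 0.2  1.1 -2.8] [-0.04  0.56  0.01] 0.04342614729804203
```

View pics/s7.png

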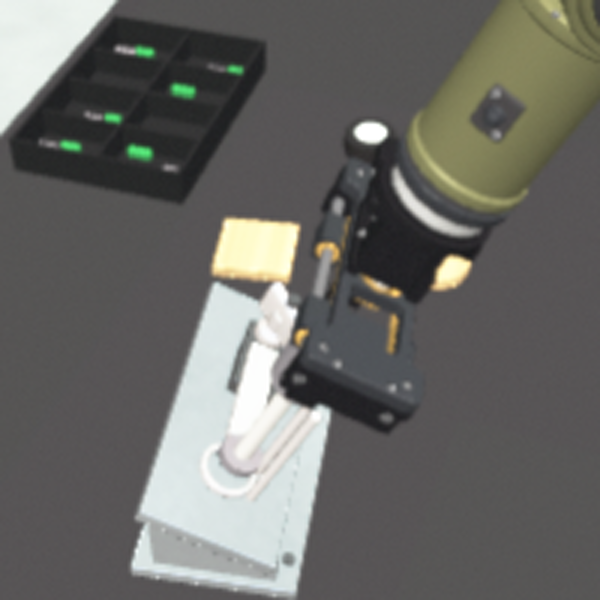

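Run:
```python
from h import *
p=np.array(read_position());print(p)
Q=quat(toolR(V,-N))
for d in [(0,0,.08),(.05,0,.08),(.08,0,.1),(.1,0,.12),(.1,-.05,.15)]:
    j=ik(list(p+d),Q);print(d,None if j is None else np.round(j,2))
yd=V
for d in [(.05,-.1,.12),(.05,-.1,.16)]:
    j=ik(list(p+d),quat(toolR(yd,[0,0,-1])));print(d,None if j is None else np.round(j,2))
j=ik([.4757,-.2099,.30],quat(toolR(yd,[0,0,-1])));print(j)
```

```text
[0.49732113 0.13910101 0.20585263]
(0, 0, 0.08) [-0.09 -0.29 -0.25  2.04  0.02  0.95  1.35]
(0.05, 0, 0.08) [-0.07 -0.18 -0.24  1.95  0.05  0.93  1.36]
(0.08, 0, 0.1) [-0.07 -0.12 -0.23  1.87  0.06  0.96  1.38]
(0.1, 0, 0.12) [-0.07 -0.08 -0.23  1.8   0.06  1.    1.38]
(0.1, -0.05, 0.15) [-0.05 -0.12 -0.14  1.77  0.01  1.05  1.51]
(0.05, -0.1, 0.12) [-0.09  0.08 -0.03  1.57  0.    1.49  1.59]
(0.05, -0.1, 0.16) [-0.09  0.08 -0.04  1.5   0.    1.57  1.59]
[ 0.08592617  0.01425761  0.28282385  1.68924757 -0.00401372  1.43865489
  2.07704795]
```

Run:
```python
from h import *
p=np.array(read_position())
move_linear(list(p+[.05,0,.08]),.12)
move_linear(list(p+[.08,-.03,.12]),.12)
move_linear([.476,-.2095,.33],.15,quat(toolR(V,[0,0,-1])))
move_linear([.476,-.2095,.20],.12)
print(read_clock(),read_position(),np.round(read_wrist_force(),1),np.round(read_ft_torque(),2),read_grip_width())
S=cam("side");T=cam("top"); zoom(S,"s8",290,440,60,260,3); zoom(T,"t8",300,460,160,290,4)
print("round top pred top",proj(T,[.476,-.2095,.012]),proj(S,[.476,-.2095,.012]))
print("side top ellipse ctr",onz(S,250+455/4-.375,165+81/4-.375,.012))
```

```text
20.0417 [ 0.47656992 -0.20973983  0.20087062] [-0.9  0.1 -2.4] [ 0.05 -0.16  0.01] 0.04348896581303315
round top pred top [378.77367821 233.86271207] [363.57504529 183.79664225]
side top ellipse ctr [ 0.47551308 -0.20449362  0.012     ]
```

View pics/s8.png

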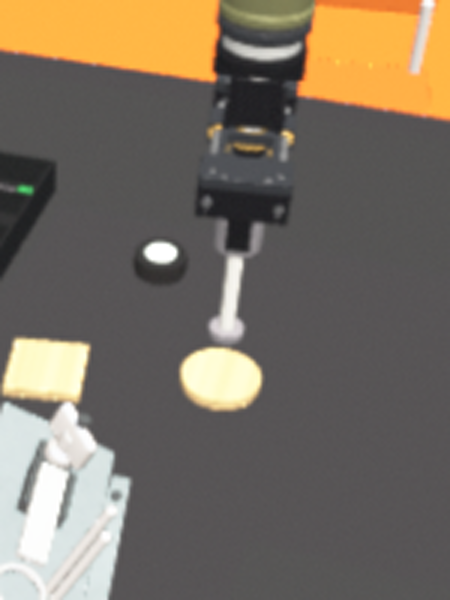

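View pics/t8.png

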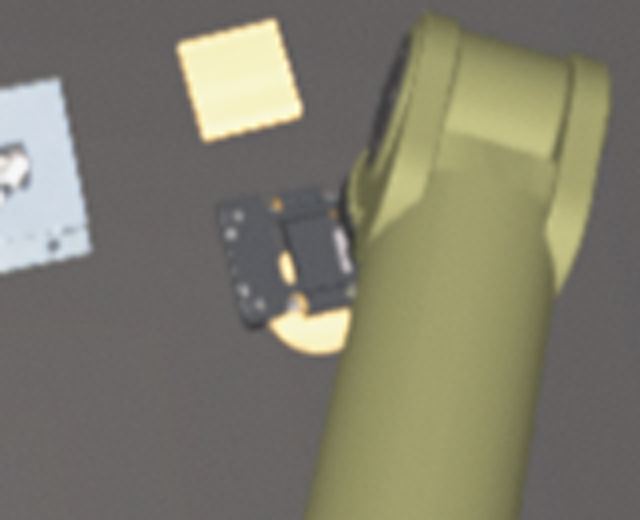

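Run:
```python
from h import *
S=cam("side");W=cam("wrist");zoom(W,"w8",0,640,0,400,1.25)
p=np.array(read_position());R=Ro.from_quat(np.roll(read_eef_rot(),-1)).as_matrix();print("tool z",R[:,2].round(4))
g=S["pixels"].astype(int)
for v in range(143,176,2):
    row=g[v,355:385]; m=(row.min(1)>125)&(row.max(1)-row.min(1)<40); xs=np.where(m)[0]+355
    # predicted column on vertical axis at this row
    from scipy.optimize import brentq
    f=lambda h:proj(S,p+[0,0,-h])[1]-v
    h=brentq(f,-.1,.25); print(v,xs.min() if len(xs) else None,xs.max() if len(xs) else None,"c",xs.mean() if len(xs) else None,"pred",proj(S,p+[0,0,-h])[0].round(2),"h",round(h,3))
```

```text
tool z [ 1.2e-03 -4.0e-04 -1.0e+00]
143 374 375 c 374.5 pred 368.31 h 0.04
145 366 371 c 368.5 pred 368.07 h 0.047
147 365 370 c 367.5 pred 367.83 h 0.053
149 365 370 c 367.5 pred 367.6 h 0.06
151 365 370 c 367.5 pred 367.36 h 0.067
153 365 369 c 367.0 pred 367.12 h 0.074
155 364 369 c 366.5 pred 366.89 h 0.081
157 364 369 c 366.5 pred 366.65 h 0.088
159 364 369 c 366.5 pred 366.41 h 0.095
161 364 368 c 366.0 pred 366.17 h 0.102
163 363 368 c 365.5 pred 365.94 h 0.109
165 362 368 c 365.0 pred 365.7 h 0.117
167 360 370 c 365.0 pred 365.46 h 0.124
169 360 371 c 365.5 pred 365.22 h 0.132
171 360 370 c 365.0 pred 364.98 h 0.139
173 362 368 c 365.0 pred 364.74 h 0.147
175 None None c None pred 364.51 h 0.154
```

View pics/w8.png

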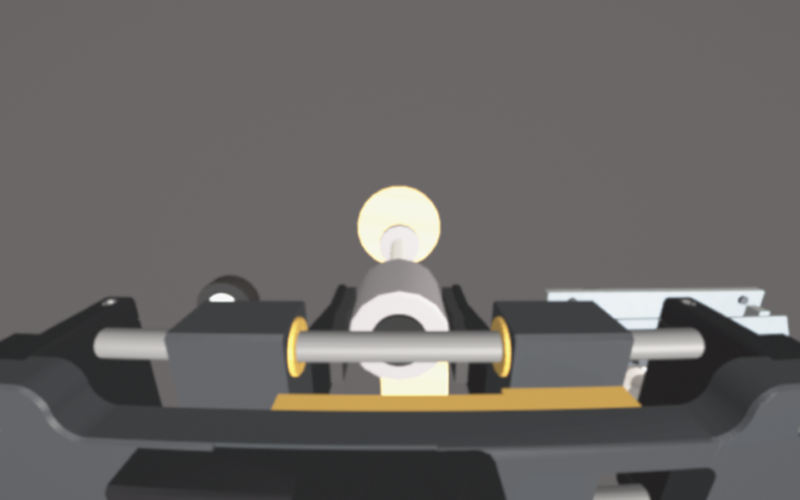

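Run:
```python
from h import *
W=cam("wrist");p=np.array(read_position())
print("pred foot centre top (10mm up)",proj(W,p-[0,0,.126])*1.25,"underside",proj(W,p-[0,0,.136])*1.25,"head top",proj(W,p+[0,0,.0145])*1.25, "head bottom",proj(W,p-[0,0,.0305])*1.25)
zoom(W,"w9",260,380,140,310,5)
h=cv2.cvtColor(W["pixels"],cv2.COLOR_RGB2HSV);m=cv2.inRange(h,(15,25,150),(42,255,255))
for c in cv2.findContours(m,cv2.RETR_EXTERNAL,cv2.CHAIN_APPROX_NONE)[0]:
    if 300<cv2.contourArea(c):
        x,y,w,hh=cv2.boundingRect(c);print(x,y,w,hh)
for u in (357.5,399,440.5):print(onz(W,u/1.25,226/1.25,.012).round(4))
print(onz(W,399/1.25,186/1.25,.012).round(4))
```

```text
pred foot centre top (10mm up) [398.49170807 245.10774641] underside [398.50168713 241.7074747 ] head top [398.21504232 339.4157457 ] head bottom [398.34590153 294.80042166]
217 288 295 41
229 254 17 48
285 148 68 63
[ 0.4808 -0.2496  0.012 ]
[ 0.4752 -0.2093  0.012 ]
[ 0.4696 -0.1689  0.012 ]
[ 0.4366 -0.2146  0.012 ]
```

View pics/w9.png

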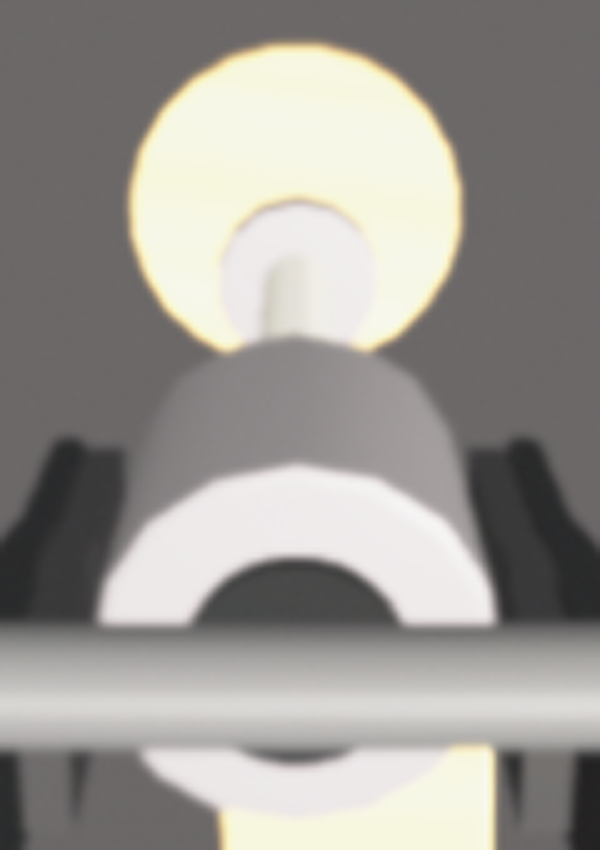

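Run:
```python
from h import *
x,y=.4755,-.2095
move_linear([x,y,.154],.06); b=read_wrist_force()[2]; print(b,read_position())
z=.153
while z>.143:
    move_linear([x,y,z],.02); f=read_wrist_force(); print(round(z,4),np.round(f,2),read_position()[2].round(4))
    if f[2]-b>1.2: break
    z-=.0007
print(read_clock())
S=cam("side");zoom(S,"s10",320,420,100,220,5)
```

```text
-1.9701142651035255 [ 0.47582313 -0.20961975  0.15436479]
0.153 [-0.43  0.19 -2.29] 0.1533
0.1523 [-0.06  0.02 -2.79] 0.1523
0.1516 [-0.54 -0.8  -2.33] 0.1515
0.1509 [ 0.03 -0.1  -3.2 ] 0.1508
0.1502 [-1.12  0.37 -2.35] 0.1501
0.1495 [-0.4  -0.3  -2.25] 0.1494
0.1488 [-0.55 -0.13 -2.35] 0.1487
0.1481 [-0.59 -0.7   1.55] 0.1486
23.2083
```

View pics/s10.png

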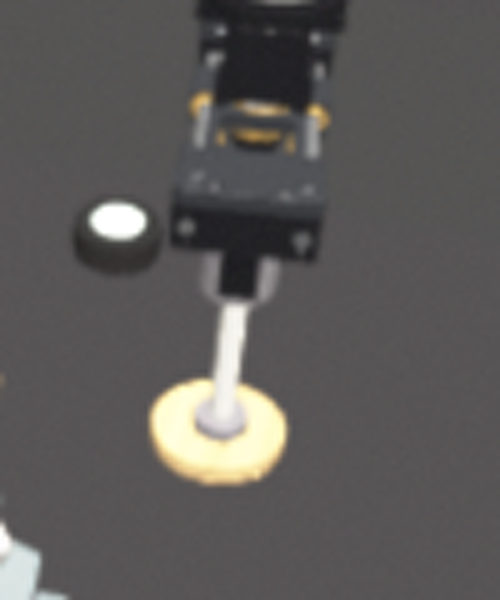

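Run:
```python
from h import *
x,y=.4755,-.2095
dwell(.3); print(np.round(read_wrist_force(),1))
grip(.055); grip(.087); print(np.round(read_wrist_force(),1))
move_linear([x,y,.24],.08); 
move_linear([x,y,.30],.12); dwell(.5)
S=cam("side");zoom(S,"s11",290,440,100,250,4); W=cam("wrist"); zoom(W,"w11",0,640,0,400,1.25); print(read_clock(),np.round(read_wrist_force(),1))
g=S["pixels"].astype(int)
b=np.array([x,y,.012])
print({h:proj(S,b+[0,0,h]).round(1).tolist() for h in (0,.01,.05,.1,.15)},{h:(proj(W,b+[0,0,h])*1.25).round(1).tolist() for h in (0,.01,.15)})
```

```text
[1.  0.1 4. ]
[-0.4 -0.1  0. ]
27.4917 [ 0.   0.7 -0.4]
{0: [363.7, 183.8], 0.01: [364.0, 181.3], 0.05: [365.3, 171.0], 0.1: [366.9, 157.3], 0.15: [368.7, 142.7]} {0: [398.4, 208.8], 0.01: [398.4, 210.3], 0.15: [398.3, 241.5]}
```

View pics/s11.png

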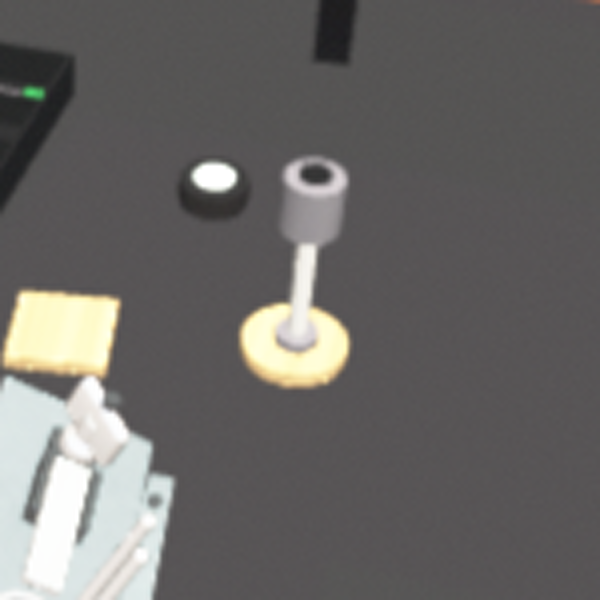

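View pics/w11.png

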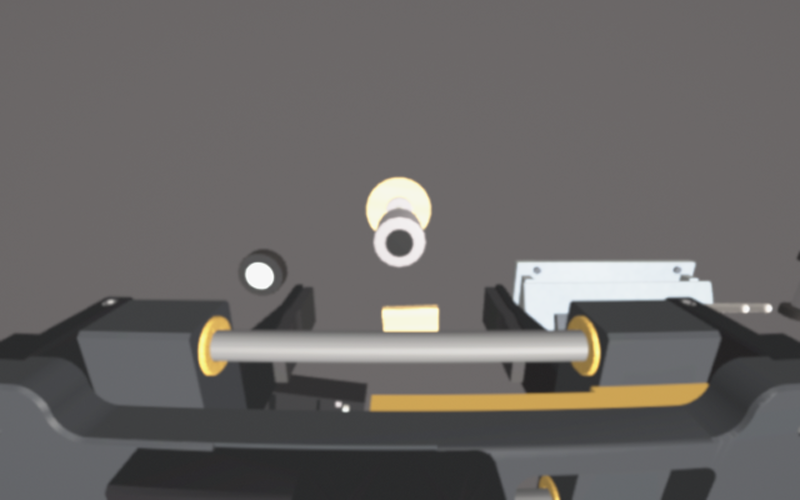

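Run:
```python
from h import *
a=cam("side")["pixels"].astype(int);dwell(.7);b=cam("side")["pixels"].astype(int)
print("frame diff beacon",abs(a-b)[125:200,340:390].max())
t=cam("top")["pixels"].astype(int);t0=cv2.imread("pics/top0.png")[:,:,::-1].astype(int)
print("rover",abs(t-t0)[220:270,140:190].mean(),"wheel",abs(t-t0)[180:210,418:445].mean())
hand_in();print(read_clock())
```

```text
frame diff beacon 3
rover 0.9876 wheel 68.53827160493827
the job is handed in; nothing more can be done
the job is handed in; nothing more can be done
```

I loosened the wing nut, took the beacon out of the fixture and stood it on the round plinth. I let go, backed the gripper off and handed the job in at about 29 s. No verdict was reported.

- **Nut:** I turned it clockwise by 1.57 rad in one grasp. A wrist view afterwards put it at about 1.57–1.6 rad, with the claw clear of the foot.
- **Lifting and placing:** I gripped the head and drew the beacon out along its axis. I then lowered it onto the plinth in 0.7 mm steps until contact, with about 4 N at the wrist. The height at contact matched the expected height to within 1 mm.
- **Last checks on the beacon:** The side and wrist views put the head's top within about 1 pixel of where an upright, centred beacon should show. Two pictures 0.7 s apart showed no movement, and the gripper was well clear above it.
- **Bystanders:** The rover is unchanged in the top view. My automatic top-view check on the spare wheel failed with a large difference. I put that down to the arm hiding the wheel there, but took no second top view. In the side view taken before I handed in, the wheel is within 1 pixel of its starting place, near (343, 147).
- **Disagreement:** The top and wrist cameras put the plinth's centre at y ≈ −0.2095 m, while the side camera gave −0.2045 m. I used the top and wrist value. The 5 mm difference is well inside the 23 mm allowed.

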